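# Clear the check weights off the balance into their cases

## Task

The balance check is finished: take the stack of four steel weights off the pan one at a time, from the smallest on top down to the largest, and put each one upright and fully down in the seat of its own wooden case, the one whose round seat fits its size, before you take the next. Set the weights down, never drop them, do not press on the balance, and do not knock over the reagent bottle beside it.

Things in the scene. Friction and masses are not known exactly. Their poses are not given: they have to be found in the camera images.
- weight_large: largest of four round steel weights, about 500 g: an upright disc 54 mm across and 28 mm high, a button knob on top (12 mm across, 5 mm high, so 33 mm in all), a recess in the underside (16 mm across, 6.5 mm deep) that drops over the knob of the weight below. It lies on the balance pan, at the bottom of the stack. Origin: centre of the underside; z up
- weight_medium: second largest of four round steel weights, about 200 g: an upright disc 43 mm across and 18 mm high, a button knob on top (12 mm across, 5 mm high, so 23 mm in all), a recess in the underside (16 mm across, 6.5 mm deep) that drops over the knob of the weight below. It lies on weight_large. Origin: centre of the underside; z up
- weight_small: second smallest of four round steel weights, about 100 g: an upright disc 34 mm across and 16 mm high, a button knob on top (12 mm across, 5 mm high, so 21 mm in all), a recess in the underside (16 mm across, 6.5 mm deep) that drops over the knob of the weight below. It lies on weight_medium. Origin: centre of the underside; z up
- weight_tiny: smallest of four round steel weights, about 50 g: an upright disc 26 mm across and 15 mm high, a button knob on top (12 mm across, 5 mm high, so 20 mm in all), a recess in the underside (16 mm across, 6.5 mm deep) that drops over the knob of the weight below. It lies on weight_small, at the top of the stack. Origin: centre of the underside; z up
- case_large: open wooden case of weight_large, fixed: a square block 77 x 77 x 18 mm high; in its top a round lined seat 61 mm across, 6 mm deep, flat floor 12 mm above the bench, 3.5 mm clear all round the weight. Its lid, as wide but 10 mm high and flat, is folded over and lies on the bench at its -x side; nothing goes in it. Origin: centre of the block's underside, below the seat's centre; z up
- case_medium: open wooden case of weight_medium, fixed: a square block 66 x 66 x 18 mm high; in its top a round lined seat 50 mm across, 6 mm deep, flat floor 12 mm above the bench, 3.5 mm clear all round the weight. Its lid, as wide but 10 mm high and flat, is folded over and lies on the bench at its -x side; nothing goes in it. Origin: centre of the block's underside, below the seat's centre; z up
- case_small: open wooden case of weight_small, fixed: a square block 57 x 57 x 18 mm high; in its top a round lined seat 41 mm across, 6 mm deep, flat floor 12 mm above the bench, 3.5 mm clear all round the weight. Its lid, as wide but 10 mm high and flat, is folded over and lies on the bench at its -x side; nothing goes in it. Origin: centre of the block's underside, below the seat's centre; z up
- case_tiny: open wooden case of weight_tiny, fixed: a square block 49 x 49 x 18 mm high; in its top a round lined seat 33 mm across, 6 mm deep, flat floor 12 mm above the bench, 3.5 mm clear all round the weight. Its lid, as wide but 10 mm high and flat, is folded over and lies on the bench at its -x side; nothing goes in it. Origin: centre of the block's underside, below the seat's centre; z up
- balance: white laboratory balance, 190 x 165 mm, fixed on the bench; its round dark steel pan (116 mm across, top 64 mm above the bench) carries the stack of weights, nearly on the pan's centre, which lies 22 mm in +x of the balance's origin. Origin: centre of the housing's underside at bench height; its front with the display faces -x
- reagent_clear: small reagent bottle with a screw cap standing loose on the bench to the left of the balance, 46 mm in diameter and 95 mm high, not to be knocked over. Origin: centre of its underside; z up
Not all that is in view belongs to the job. Leave any yellow look-alike of the weight_tiny alone.

How it is judged:
On the way, in this order (a step that is already met when the one before it is completed fails the run):
1. the smallest weight lies fully down in its own case, and those below it are still on the pan (horizontal distance between weight_tiny and case_tiny below 0.008 m and z of weight_tiny in the frame of case_tiny below 0.0145 m and angle between weight_tiny's own z axis and vertical below 0.09 rad and linear speed of weight_tiny below 0.03 m/s and z of each of weight_small, weight_medium, weight_large in the frame of balance above 0.058 m), for 0.2 s.
2. the second smallest weight lies fully down in its own case, and those below it are still on the pan (horizontal distance between weight_small and case_small below 0.008 m and z of weight_small in the frame of case_small below 0.0145 m and angle between weight_small's own z axis and vertical below 0.09 rad and linear speed of weight_small below 0.03 m/s and z of each of weight_medium, weight_large in the frame of balance above 0.058 m), for 0.2 s.
3. the second largest weight lies fully down in its own case, and those below it are still on the pan (horizontal distance between weight_medium and case_medium below 0.008 m and z of weight_medium in the frame of case_medium below 0.0145 m and angle between weight_medium's own z axis and vertical below 0.09 rad and linear speed of weight_medium below 0.03 m/s and z of weight_large in the frame of balance above 0.058 m), for 0.2 s.
4. the largest weight lies fully down in its own case (horizontal distance between weight_large and case_large below 0.008 m and z of weight_large in the frame of case_large below 0.0145 m and angle between weight_large's own z axis and vertical below 0.09 rad and linear speed of weight_large below 0.03 m/s), for 0.2 s.
At the end, for the whole second after the job is handed in: each of the four weights rests, released, in the seat of its own case: its centre within 8 mm of the seat's centre, its underside within 2.5 mm of the seat floor, upright within 5 degrees, at rest (horizontal distance between weight_tiny and case_tiny below 0.008 m and z of weight_tiny in the frame of case_tiny below 0.0145 m and angle between each of weight_tiny, weight_small, weight_medium, weight_large's own z axis and vertical below 0.09 rad and linear speed of each of weight_tiny, weight_small, weight_medium, weight_large below 0.02 m/s and horizontal distance between weight_small and case_small below 0.008 m and z of weight_small in the frame of case_small below 0.0145 m and horizontal distance between weight_medium and case_medium below 0.008 m and z of weight_medium in the frame of case_medium below 0.0145 m and horizontal distance between weight_large and case_large below 0.008 m and z of weight_large in the frame of case_large below 0.0145 m); the robot touches nothing.
It fails at once if a weight is dropped (moves faster than 0.5 m/s with no finger on it) ((contact force between the fingers and weight_tiny below 0.02 N and linear speed of weight_tiny above 0.5 m/s) or (contact force between the fingers and weight_small below 0.02 N and linear speed of weight_small above 0.5 m/s) or (contact force between the fingers and weight_medium below 0.02 N and linear speed of weight_medium above 0.5 m/s) or (contact force between the fingers and weight_large below 0.02 N and linear speed of weight_large above 0.5 m/s)).
It fails at once if the gripper presses on the balance with more than 20 N (contact force between any of the fingers, the arm and balance above 20 N).
It fails at once if the reagent bottle beside the balance is knocked over (angle between reagent_clear's own z axis and vertical above 0.5 rad).
It also fails if it takes over 96 s, if anything falls off the work surface, if the arm or the gripper's body presses on something with over 40 N, if the wrist force passes 120 N, or if a joint passes its speed limit or range.

## Robot

A 7-joint arm with a two-finger parallel gripper is mounted at the origin on a cart in front of the work surface, level with it; the furniture and walls round the work are solid. World frame = base frame: x ahead of the robot, y to its left, z up, the work surface at z = 0. Lengths are in m, angles in rad, forces in N, time in s.
With the tool pointing down it reaches from about 0.425 to 0.875 m from the base axis. Payload 4.7 kg.
Tool frame: the origin (TCP) lies between the finger pads; the fingertips stand 25 mm ahead of it and the grasp point (between the pads) lies 6 mm ahead of it (r.finger_overhang is the distance from the TCP to the fingertips, in m); z points along the fingers, y is the line along which they close (so a half turn about z gives the same grasp; the last joint's range is limited). The gripper opens to 85 mm and grips with 20 to 120 N. Pads are 22 mm wide; open, the fingers measure 114 mm over their backs; the gripper's body (76 mm by 85 mm) begins 54 mm behind the grasp point. The pads swing forward as they close: fully open they stand 13 mm farther back than shut.
Start: joints at [-1.323, 0.321, -0.07, 1.45, 0.023, 1.371, -0.057], TCP at [0.151, 0.632, 0.256] pointing down, gripper open.
Joint ranges: [-2.86, 2.86], [-0.3, 2.09], [-1.38, 1.24], [0.06, 2.45], [-1.56, 4.7], [0.09, 2.05], [-2.69, 2.69]. Speed limits (rad/s): [2.57, 2.57, 3.14, 3.14, 3.14, 3.14, 3.14].

## Interface

Orientations are given as a unit quaternion [w, x, y, z].
In Python, from workcell import r gives the robot as it stands. The module is installed in compiled form; this text tells all that it offers.
- The arm moves only by the tool step_arm, never from a script. Its argument "targets" is a list of rows, each an object with "slide": the shift along the tool's x, y, z each as a share of 25 cm, from -1 to 1, a list of three; "dr": the turn, a rotation vector about the tool's x, y, z each as a share of pi rad, from -1 to 1, a list of three; "claw": the closure, from -1 (fully open) to 1 (shut). In form: [{"slide": [x, y, z], "dr": [wx, wy, wz], "claw": claw}, ...]. A call has 1 to 20 rows; each row shifts and turns the commanded pose from where the row before left it, along the tool's axes as they then stand; what a row does not reach is not made up. A row lasts 1/8 s, in which the tool goes at most 62.5 mm and 10.7 degrees, less where a joint would pass 70% of its speed; a pose out of reach is approached as far as the arm can. A call with a number of a shift or a turn outside -1 to 1 is refused whole. A call with a gripper value outside its range is refused whole. The fingers move at their own pace and stop on an object; the grip force is fixed at half the most. Time passes only in rows, so rows that do not move let the fingers close. It gives the time, the measured TCP pose, the force, the opening and the grip force at its end, in the units of the state.
- r.get_state(): the state, without advancing time (a new reading comes with each control period).
- r.snapshot(name): name is "scene" or "top" or "wrist"; returns a dict with "frame" (420x560x3 uint8, blue, green, red), "fov_y" (degrees; the focal length in pixels is half the picture's height over the tangent of half this angle, whatever the lens; pixels are square), "cx", "cy" (the principal point, pixels), "rvec" (rotation vector, rad) and "tvec" (3), from world to camera coordinates, as OpenCV has them. Camera axes: x right, y down, z forward; pixel columns grow to the right and rows downward; lengths in m; the calibration is good to about 2 mm. A picture is of the moment at which its call begins. There is no depth.
- r.hand_in(): hands the job in; it is judged then, once.
The state is a dict: "t": time; "joint_pos": joint angles; "qvel": joint speeds; "effort": joint torques, N m; "position": TCP position; "tool_rot": TCP orientation; "contact_force": force on the tool from outside, world axes, zero at the start; "torque": the same for the moment, N m; "gripper_width": finger opening in m; "finger_force": force on a finger pad.
Only numpy, scipy, OpenCV 4.12 (cv2) and the standard library are available. Lean on these libraries where they do the work, as an engineer would, in place of code of your own. Each camera call takes 0.05 s, during which the arm holds its last target. There are 200 camera calls.

## Working session

There is one attempt and no reset: what is moved stays moved. The work goes in short steps, Python scripts to look and compute and a tool call to move; the robot and the scene stay as the last step left them, time stands still between calls to the robot, and variables do not carry over. Pictures are saved under pics/ and viewed, at most 14 in all, crops included, and the job is handed in when it is done.

Besides the shell and the picture viewer there is one more tool, called after ">>>" as name(argument=value, ...) on one line, values as JSON. step_arm: Moves the arm, as the interface text tells. Shift numbers are shares of 25 cm and turn numbers shares of pi rad, none past 1 either way. Its arguments: {"type":"object","properties":{"targets":{"type":"array"}},"required":["targets"]}

```bash
mkdir -p pics; cat > h.py <<'E'
import numpy as np, cv2
from workcell import r
def snap(n,save=None):
    s=r.snapshot(n)
    if save: cv2.imwrite('pics/'+save,s['frame'])
    R=cv2.Rodrigues(np.array(s['rvec'],float))[0]; t=np.array(s['tvec'],float).ravel()
    f=s['frame'].shape[0]/2/np.tan(np.radians(s['fov_y'])/2)
    return dict(img=s['frame'],R=R,t=t,f=f,c=np.array([s['cx'],s['cy']]),C=-R.T@t)
def onz(s,uv,z):
    d=s['R'].T@np.r_[(np.array(uv,float)-s['c'])/s['f'],1]
    return s['C']+d*(z-s['C'][2])/d[2]
def proj(s,p):
    q=s['R']@np.array(p,float)+s['t']; return s['f']*q[:2]/q[2]+s['c']
E
python3 - <<'E'
from h import *
for n in ['scene','top','wrist']:
    s=snap(n,n+'0.png'); print(n,s['C'].round(3),s['f'],s['R'].round(2).tolist())
st=r.get_state(); print({k:np.round(v,3).tolist() for k,v in st.items()}, r.finger_overhang)
E
```

```text
scene [-0.04  -0.362  0.552] 385.0608922195984 [[0.48, -0.88, -0.02], [-0.49, -0.25, -0.84], [0.73, 0.41, -0.55]]
top [ 0.362 -0.035  1.06 ] 541.8056857956699 [[0.09, -1.0, 0.01], [-0.97, -0.09, -0.24], [0.24, 0.02, -0.97]]
wrist [0.084 0.648 0.373] 310.74216007942283 [[0.23, 0.97, -0.0], [0.94, -0.22, 0.27], [0.26, -0.06, -0.96]]
{'t': 0.15, 'joint_pos': [-1.323, 0.322, -0.07, 1.451, 0.023, 1.371, -0.057], 'qvel': [-0.0, -0.002, 0.001, -0.004, 0.001, -0.001, 0.001], 'effort': [0.0, -49.41, -0.383, -31.469, 0.013, 0.008, 0.0], 'position': [0.151, 0.632, 0.255], 'tool_rot': [-0.0, 0.117, 0.993, -0.001], 'contact_force': [-0.142, 1.018, -0.291], 'torque': [-0.016, 0.023, -0.01], 'finger_force': 0.0, 'gripper_width': 0.086} 0.025
```

View pics/scene0.png

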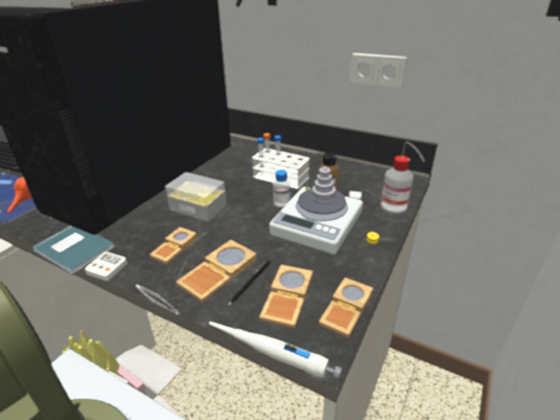

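View pics/top0.png

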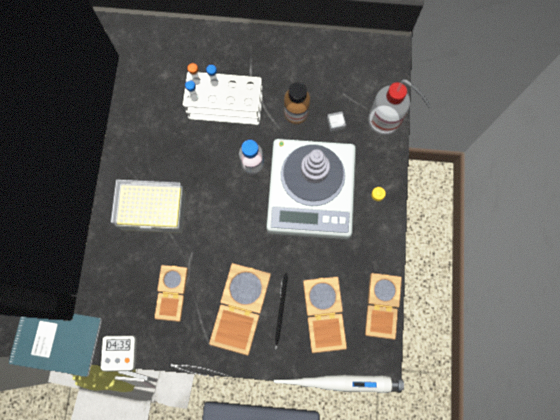

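The top view shows the cases at about tiny (173,279), large (247,288), medium (323,296) and small (385,291). The stack is at (316,160), the clear bottle at (250,152), and the yellow look-alike at (378,194), off to the side, so I leave it alone. Next I measure.

```bash
cat >> h.py <<'E'
def seats(s,approx,D,z=0.018,dbg=None):
    """holes in the wood (orange) mask near approx pixel -> circle fit on plane z"""
    im=cv2.resize(s['img'],None,fx=4,fy=4,interpolation=cv2.INTER_CUBIC)
    hsv=cv2.cvtColor(im,cv2.COLOR_BGR2HSV)
    m=((hsv[...,1]>90)&(hsv[...,0]<25)&(hsv[...,2]>70)).astype(np.uint8)*255
    cs,h=cv2.findContours(m,cv2.RETR_CCOMP,cv2.CHAIN_APPROX_NONE)
    best=None
    for c,hh in zip(cs,h[0]):
        if hh[3]<0 or cv2.contourArea(c)<300: continue
        px=(c[:,0,:]+.5)/4-.5
        if np.linalg.norm(px.mean(0)-approx)<20:
            if best is None or len(px)>len(best): best=px
    if best is None: return None
    P=np.array([onz(s,u,z)[:2] for u in best])
    A=np.c_[2*P,np.ones(len(P))]; x=np.linalg.lstsq(A,(P**2).sum(1),rcond=None)[0]
    rad=np.sqrt(x[2]+x[0]**2+x[1]**2)
    return x[:2],2*rad,P.min(0),P.max(0)
E
python3 - <<'E'
from h import *
s=snap('top'); e=snap('scene')
for n,a,D in [('tiny',(173,279),33),('small',(385,291),41),('medium',(323,296),50),('large',(247,288),61)]:
    q=seats(s,a,D); print(n,q and [np.round(v,4) for v in q])
    if q is not None:
        uv=proj(e,np.r_[q[0],.018]); q2=seats(e,uv,D); print('  scene',uv.round(),q2 and [np.round(v,4) for v in q2])
for n,uv,z in [('tinytop',(316.5,155),.158),('bottle cap',(250,148),.095),('pan',(312,173),.064)]: print(n,onz(s,uv,z).round(3))
def crop(s,x,y,w,h,k): return cv2.resize(s['img'][y:y+h,x:x+w],None,fx=k,fy=k,interpolation=cv2.INTER_CUBIC)
a=crop(s,265,130,100,110,5); b=cv2.resize(crop(e,270,150,100,110,5)[:,:],(500,550)); 
cv2.imwrite('pics/stack.png',cv2.resize(np.hstack([a,b]),(800,440)))
E
```

```text
tiny [array([0.463 , 0.1789]), np.float64(0.035), array([0.4453, 0.1612]), array([0.4807, 0.1965])]
  scene [179. 236.] [array([0.462 , 0.1742]), np.float64(0.0345), array([0.444 , 0.1568]), array([0.4794, 0.1915])]
small [array([ 0.4779, -0.2277]), np.float64(0.0428), array([ 0.4563, -0.2492]), array([ 0.4998, -0.206 ])]
  scene [351. 292.] [array([ 0.4766, -0.2303]), np.float64(0.0419), array([ 0.4556, -0.2518]), array([ 0.4976, -0.2092])]
medium [array([ 0.4564, -0.11  ]), np.float64(0.0519), array([ 0.43  , -0.1361]), array([ 0.4823, -0.084 ])]
  scene [291. 279.] [array([ 0.4551, -0.1135]), np.float64(0.0509), array([ 0.4297, -0.1392]), array([ 0.4806, -0.0878])]
large [array([0.4587, 0.0373]), np.float64(0.063), array([0.4269, 0.0054]), array([0.4906, 0.0691])]
  scene [229. 255.] [array([0.4577, 0.0333]), np.float64(0.062), array([0.4263, 0.0019]), array([0.4893, 0.0646])]
tinytop [ 0.688 -0.073  0.158]
bottle cap [0.713 0.05  0.095]
pan [ 0.684 -0.071  0.064]
```

View pics/stack.png

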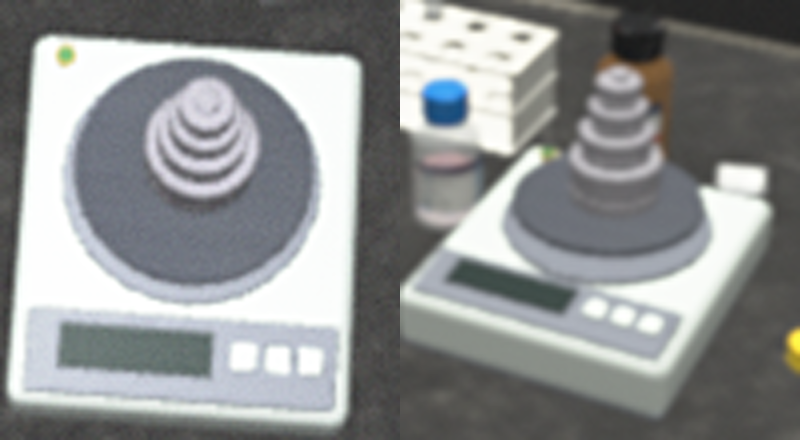

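The crop confirms the four-step steel stack sits slightly behind and right of the pan centre, with the blue-capped bottle to its left. I check what is around the hand before moving.

View pics/wrist0.png

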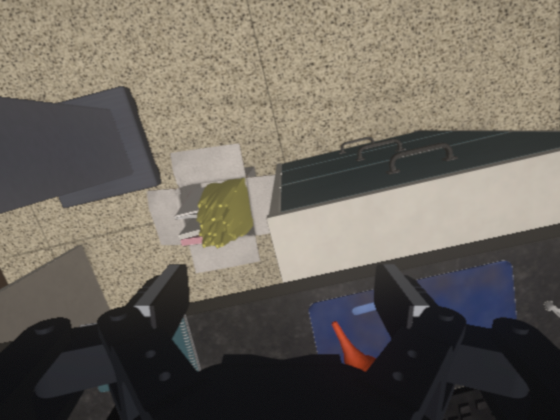

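```bash
python3 - <<'E'
from h import *
s=snap('top',); e=snap('scene')
for uv in [(118,60),(95,200),(77,310),(20,316)]: print('top',uv,onz(s,uv,0).round(2))
for uv in [(36,210),(120,212),(230,155)]: print('scene',uv,onz(e,uv,0).round(2))
E
```

```text
top (118, 60) [0.92 0.36 0.  ]
top (95, 200) [0.61 0.36 0.  ]
top (77, 310) [0.39 0.36 0.  ]
top (20, 316) [0.37 0.46 0.  ]
scene (36, 210) [0.39 0.61 0.  ]
scene (120, 212) [0.49 0.4  0.  ]
scene (230, 155) [0.9  0.34 0.  ]
```

Wrist view: the fingers are at the bottom, with floor and drawers behind. A tall black cabinet fills x>0.39, y>0.36, so I go round its corner close to the base.

>>> step_arm(targets=[{"slide":[0,0,0],"dr":[0,0,-0.037],"claw":-1},{"slide":[0,0,0],"dr":[0,0,-0.037],"claw":-1},{"slide":[0.021,-0.19,0],"dr":[0,0,0],"claw":-1},{"slide":[0.021,-0.19,0],"dr":[0,0,0],"claw":-1},{"slide":[0.021,-0.19,0],"dr":[0,0,0],"claw":-1},{"slide":[0.021,-0.19,0],"dr":[0,0,0],"claw":-1},{"slide":[0,0,0],"dr":[0,0,0],"claw":-1}])

```text
t: 1.23
position: [0.1295, 0.4397, 0.2566]
tool_rot: [0.0, 0.001, 1.0, -0.0]
contact_force: [0.9, 1.0, -0.1]
gripper_width: 0.0852
finger_force: 0.0
```

>>> step_arm(targets=[{"slide":[-0.128,-0.1,0],"dr":[0,0,0],"claw":-1},{"slide":[-0.128,-0.1,0],"dr":[0,0,0],"claw":-1},{"slide":[-0.128,-0.1,0],"dr":[0,0,0],"claw":-1},{"slide":[-0.128,-0.1,0],"dr":[0,0,0],"claw":-1},{"slide":[-0.128,-0.1,0],"dr":[0,0,0],"claw":-1},{"slide":[-0.14,-0.13,0],"dr":[0,0,0],"claw":-1},{"slide":[-0.14,-0.13,0],"dr":[0,0,0],"claw":-1},{"slide":[-0.08,-0.173,0],"dr":[0,0,0],"claw":-1},{"slide":[-0.08,-0.173,0],"dr":[0,0,0],"claw":-1},{"slide":[-0.08,-0.173,0],"dr":[0,0,0],"claw":-1},{"slide":[-0.107,-0.107,0],"dr":[0,0,0],"claw":-1},{"slide":[-0.107,-0.107,0],"dr":[0,0,0],"claw":-1},{"slide":[-0.107,-0.107,0],"dr":[0,0,0],"claw":-1},{"slide":[0,0,0],"dr":[0,0,0],"claw":-1}])

```text
t: 2.98
position: [0.5013, 0.0394, 0.2566]
tool_rot: [0.001, 0.003, 1.0, -0.001]
contact_force: [-0.4, -0.6, 0.5]
gripper_width: 0.0855
finger_force: 0.0
```

```bash
python3 - <<'E'
from h import *
print(r.get_state()['position'], np.round(r.get_state()['joint_pos'],2))
s=snap('wrist','wrist1.png'); print(s['C'])
p=r.get_state()['position']; print('tcp px',proj(s,p),proj(s,np.r_[p[:2],.018]))
for n,a,D in [('tiny',(.4625,.1765),33),('small',(.477,-.229),41),('medium',(.456,-.112),50),('large',(.458,.035),61)]:
    uv=proj(s,np.r_[a,.018]); q=seats(s,uv,D); print(n,uv.round(),q and [np.round(v,4) for v in q])
E
```

```text
[0.50125906 0.0394354  0.25663445] [-0.76 -0.01  0.63  1.83  0.01  1.32  1.43]
[0.43288972 0.04017599 0.37392576]
tcp px [285.37560279 293.87997462] [283.29283738 188.68521365]
tiny [403. 155.] [array([0.4637, 0.1774]), np.float64(0.0332), array([0.4469, 0.1607]), array([0.4806, 0.1941])]
small [ 47. 170.] [array([ 0.4786, -0.2261]), np.float64(0.0405), array([ 0.4578, -0.246 ]), array([ 0.4993, -0.2061])]
medium [147. 151.] [array([ 0.4573, -0.1092]), np.float64(0.0498), array([ 0.4321, -0.1341]), array([ 0.4824, -0.0844])]
large [278. 152.] [array([0.4595, 0.0371]), np.float64(0.0613), array([0.429 , 0.0062]), array([0.4902, 0.0679])]
```

View pics/wrist1.png

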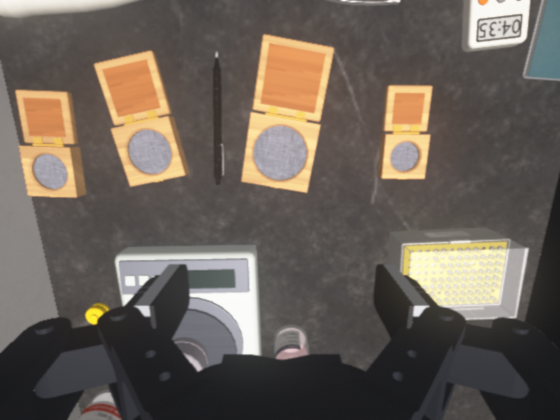

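The wrist view shows the seats at tiny (404,156), large (280,152), medium (149,151) and small (49,171). Their sizes come out at 33, 61, 50 and 41 mm, matching the cases. Next I go over the stack.

>>> step_arm(targets=[{"slide":[-0.143,-0.09,0],"dr":[0,0,0],"claw":-1},{"slide":[-0.143,-0.09,0],"dr":[0,0,0],"claw":-1},{"slide":[-0.143,-0.09,0],"dr":[0,0,0],"claw":-1},{"slide":[-0.143,-0.09,0],"dr":[0,0,0],"claw":-1},{"slide":[-0.143,-0.09,0],"dr":[0,0,0],"claw":-1},{"slide":[0,0,0],"dr":[0,0,0],"claw":-1}])

```text
t: 3.78
position: [0.6789, -0.0714, 0.2544]
tool_rot: [-0.001, 0.001, 1.0, -0.001]
contact_force: [-0.3, -0.3, -0.0]
gripper_width: 0.0855
finger_force: 0.0
```

```bash
python3 - <<'E'
from h import *
p=r.get_state()['position']; print(p,r.get_state()['tool_rot'],np.round(r.get_state()['joint_pos'],2))
s=snap('wrist','wrist2.png'); print(s['C'])
u,v=proj(s,[.687,-.073,.12]).astype(int); print(u,v)
x0,y0=max(u-70,0),max(v-60,0)
c=s['img'][y0:y0+110,x0:x0+150]; print(x0,y0,'scale 5'); cv2.imwrite('pics/stackw.png',cv2.resize(c,None,fx=5,fy=5,interpolation=cv2.INTER_CUBIC))
E
```

```text
[ 0.6788578  -0.07137327  0.2544493 ] [-9.82812399e-04  1.08950368e-03  9.99998394e-01 -1.02875861e-03] [-0.45  0.46  0.73  1.38 -0.3   1.41  1.84]
[ 0.61091604 -0.07094658  0.37197357]
279 223
209 163 scale 5
```

View pics/stackw.png

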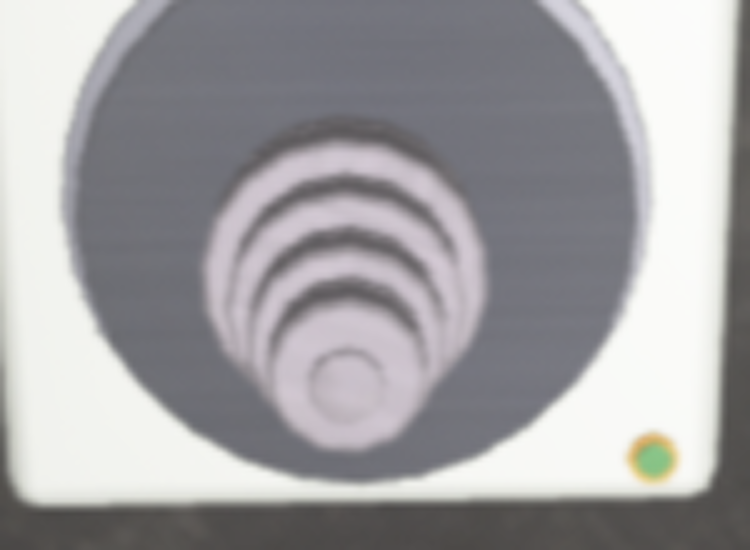

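The tiny weight's disc centre is at crop (350,378), full image (279,238.6), with the knob at (347,385). The large disc is centred near crop (346,276).

```bash
python3 - <<'E'
from h import *
s=snap('wrist')
f=lambda x,y:(209+x/5-.4,163+y/5-.4)
for n,pts,z in [('tiny',[(272,378),(428,378),(350,304),(350,452)],.141),('knob',[(308,385),(386,385),(347,348),(347,423)],.146),
  ('small',[(250,330),(447,330),(348,246)],.126),('med',[(228,300),(468,300),(345,193)],.110),('large',[(205,272),(488,272),(344,140)],.092)]:
    P=np.array([onz(s,f(*p),z)[:2] for p in pts]); print(n,P.round(4).tolist())
E
```

```text
tiny [[0.6924, -0.0846], [0.6924, -0.06], [0.6802, -0.0723], [0.7049, -0.0724]]
knob [[0.6918, -0.0788], [0.6918, -0.0667], [0.6857, -0.0727], [0.698, -0.0728]]
small [[0.6893, -0.0891], [0.6893, -0.0563], [0.6748, -0.0728]]
med [[0.6889, -0.0941], [0.6889, -0.0518], [0.6695, -0.0734]]
large [[0.6888, -0.1], [0.6888, -0.0469], [0.6637, -0.0738]]
```

>>> step_arm(targets=[{"slide":[-0.0525,-0.0045,0.1],"dr":[0,0,0],"claw":-1},{"slide":[0,0,0.1],"dr":[0,0,0],"claw":-1},{"slide":[0,0,0.1],"dr":[0,0,0],"claw":-1},{"slide":[0,0,0.08],"dr":[0,0,0],"claw":-1},{"slide":[0,0,0],"dr":[0,0,0],"claw":-1},{"slide":[0,0,0],"dr":[0,0,0],"claw":-1}])

```text
t: 4.62
position: [0.6913, -0.0717, 0.1626]
tool_rot: [0.001, 0.0, 1.0, 0.0]
contact_force: [-0.2, -0.0, -0.3]
gripper_width: 0.0854
finger_force: 0.0
```

>>> step_arm(targets=[{"slide":[0,-0.003,0.01],"dr":[0,0,0],"claw":-1},{"slide":[0,0,0],"dr":[0,0,0],"claw":0.2},{"slide":[0,0,0],"dr":[0,0,0],"claw":0.3},{"slide":[0,0,0],"dr":[0,0,0],"claw":0.3},{"slide":[0,0,0],"dr":[0,0,0],"claw":0.3},{"slide":[0,0,0],"dr":[0,0,0],"claw":0.3}])

```text
t: 5.38
position: [0.6908, -0.0727, 0.1588]
tool_rot: [0.0, 0.001, 1.0, 0.0]
contact_force: [-0.3, 0.0, -0.8]
gripper_width: 0.0297
finger_force: 0.0
```

```bash
python3 - <<'E'
from h import *
st=r.get_state(); print(st['position'],st['gripper_width'])
s=snap('wrist')
c=s['img'][180:420,140:430]; cv2.imwrite('pics/close1.png',cv2.resize(c,None,fx=2.5,fy=2.5,interpolation=cv2.INTER_CUBIC))
E
```

```text
[ 0.69084203 -0.0727284   0.15881285] 0.02973444247049384
```

View pics/close1.png

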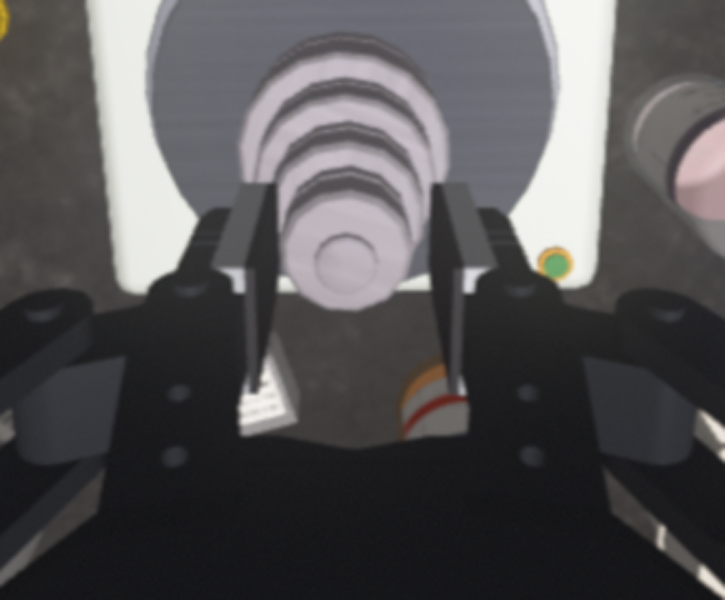

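Weight disc is centred at crop x≈347 and the pads at ≈354, so the tool is about 1.3 mm too far +y. I shift it and close.

>>> step_arm(targets=[{"slide":[0,-0.005,0],"dr":[0,0,0],"claw":0.3},{"slide":[0,0,0],"dr":[0,0,0],"claw":0.36},{"slide":[0,0,0],"dr":[0,0,0],"claw":0.6},{"slide":[0,0,0],"dr":[0,0,0],"claw":1},{"slide":[0,0,0],"dr":[0,0,0],"claw":1},{"slide":[0,0,0],"dr":[0,0,0],"claw":1}])

```text
t: 6.18
position: [0.691, -0.0742, 0.1592]
tool_rot: [0.0, 0.001, 1.0, -0.0]
contact_force: [-0.5, -1.0, 3.7]
gripper_width: 0.0223
finger_force: 58.8
```

```bash
python3 - <<'E'
from h import *
st=r.get_state(); print(st['position'],st['gripper_width'],st['finger_force'])
s=snap('wrist','c2.png')
c=s['img'][180:420,140:430]; cv2.imwrite('pics/close2.png',cv2.resize(c,None,fx=2.5,fy=2.5,interpolation=cv2.INTER_CUBIC))
E
```

```text
[ 0.69101423 -0.07421831  0.15922866] 0.022278186178501795 58.82744908332825
```

View pics/close2.png

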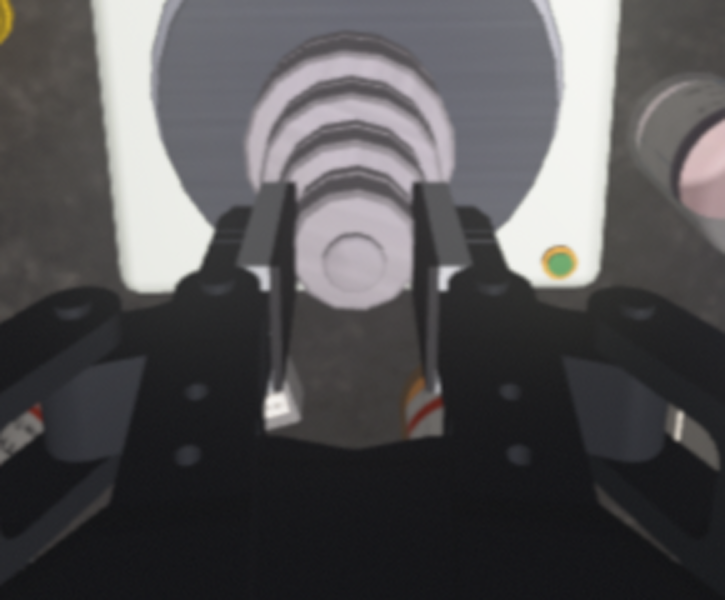

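Gripped (58 N). I lift straight up, then carry it over case_tiny.

>>> step_arm(targets=[{"slide":[0,0,-0.02],"dr":[0,0,0],"claw":1},{"slide":[0,0,-0.03],"dr":[0,0,0],"claw":1},{"slide":[0,0,-0.04],"dr":[0,0,0],"claw":1},{"slide":[0,0,-0.06],"dr":[0,0,0],"claw":1},{"slide":[0,0,-0.06],"dr":[0,0,0],"claw":1},{"slide":[0,0,-0.06],"dr":[0,0,0],"claw":1},{"slide":[0.0913,0.1,0],"dr":[0,0,0],"claw":1},{"slide":[0.0913,0.1,0],"dr":[0,0,0],"claw":1},{"slide":[0.0913,0.1,0],"dr":[0,0,0],"claw":1},{"slide":[0.0913,0.1,0],"dr":[0,0,0],"claw":1},{"slide":[0.0913,0.1,0],"dr":[0,0,0],"claw":1},{"slide":[0.0913,0.1,0],"dr":[0,0,0],"claw":1},{"slide":[0.0913,0.1,0],"dr":[0,0,0],"claw":1},{"slide":[0.0913,0.1,0],"dr":[0,0,0],"claw":1},{"slide":[0.0913,0.1,0.1],"dr":[0,0,0],"claw":1},{"slide":[0.0913,0.1,0.1],"dr":[0,0,0],"claw":1},{"slide":[0,0,0.1],"dr":[0,0,0],"claw":1},{"slide":[0,0,0.1],"dr":[0,0,0],"claw":1},{"slide":[0,0,0],"dr":[0,0,0],"claw":1}])

```text
t: 8.6
position: [0.4619, 0.1756, 0.1255]
tool_rot: [-0.001, 0.001, 1.0, -0.001]
contact_force: [-0.1, 0.7, -0.3]
gripper_width: 0.0223
finger_force: 58.9
```

```bash
python3 - <<'E'
from h import *
st=r.get_state(); p=np.array(st['position']); print(p,st['gripper_width'],st['finger_force'],st['contact_force'])
s=snap('wrist')
print('tcp px',proj(s,p))
print('seat px (wrist1 est, rim z)',proj(s,[.4637,.1774,.018]),'mean dir', 'weight top expect',proj(s,p+[.001,.0017,-.018]))
c=s['img'][120:360,140:430]; cv2.imwrite('pics/hov1.png',cv2.resize(c,None,fx=2.5,fy=2.5,interpolation=cv2.INTER_CUBIC))
E
```

```text
[0.46191092 0.17562688 0.12550297] 0.022332052031586905 58.90221834182739 [-0.07229592  0.74821237 -0.26028655]
tcp px [281.17371715 296.49320974]
seat px (wrist1 est, rim z) [283.82914044 225.31309754] mean dir weight top expect [284.80491413 278.96219202]
```

View pics/hov1.png

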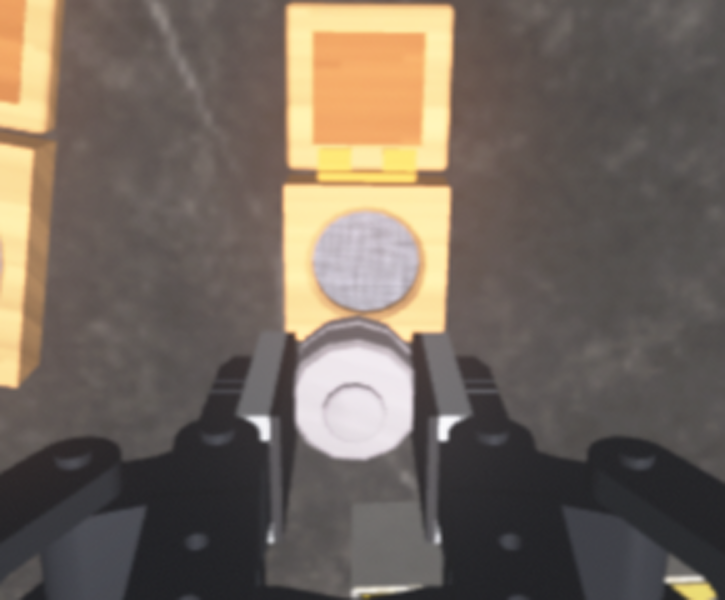

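The weight is held upright with its knob at crop (354.5,411), i.e. px (281.4,284). The seat is fully visible at crop (367,261).

```bash
python3 - <<'E'
from h import *
p=np.array(r.get_state()['position']); s=snap('wrist')
f=lambda x,y:(140+x/2.5-.3,120+y/2.5-.3)
print('tcp',p,'knob',onz(s,f(354.5,411),p[2]-.013),'disc',onz(s,f(355,399),p[2]-.018))
print('seat',seats(s,f(367,261),33))
E
```

```text
tcp [0.46294392 0.17597502 0.12671325] knob [0.46403225 0.17612692 0.11371325] disc [0.46414158 0.17622308 0.10871325]
seat (array([0.45962525, 0.17903296]), np.float64(0.044872329968292386), array([0.43996771, 0.15461479]), array([0.47426379, 0.20324952]))
```

```bash
python3 - <<'E'
from h import *
s=snap('wrist'); P=[]
for i in range(10):
    P.append(r.get_state()['position']); 
    if i%2: s=snap('wrist')
print(np.mean(P,0),np.std(P,0))
f=lambda x,y:(140+x/2.5-.3,120+y/2.5-.3)
for q in [(310,261),(424,261),(367,207),(367,317)]: print(onz(s,f(*q),.018))
E
```

```text
[0.46377076 0.17653968 0.12760719] [1.49005864e-04 2.86292511e-05 1.81160931e-04]
[0.46531834 0.16327073 0.018     ]
[0.46536162 0.19806755 0.018     ]
[0.44842341 0.18060797 0.018     ]
[0.48359662 0.18073338 0.018     ]
```

```bash
cat >> h.py <<'E'
def lining(s,xy,D):
    """centre of the seat's grey/dark round (non-orange) patch, circle through its convex hull, on z=.018"""
    im=cv2.resize(s['img'],None,fx=4,fy=4,interpolation=cv2.INTER_CUBIC); hsv=cv2.cvtColor(im,cv2.COLOR_BGR2HSV)
    m=(hsv[...,1]<75).astype(np.uint8)
    R=np.zeros(m.shape,np.uint8); u=proj(s,np.r_[xy,.018]); k=s['f']/(s['C'][2]-.018)*D/2000*1.2
    cv2.circle(R,tuple(int(v) for v in 4*u),int(4*k),1,-1)
    n,l,st,ce=cv2.connectedComponentsWithStats(m&R)
    i=1+np.argmax(st[1:,4]); c=max(cv2.findContours((l==i).astype(np.uint8),cv2.RETR_EXTERNAL,cv2.CHAIN_APPROX_NONE)[0],key=len)
    P=np.array([onz(s,(q+.5)/4-.5,.018)[:2] for q in c[:,0]])
    A=np.c_[2*P,np.ones(len(P))]; x=np.linalg.lstsq(A,(P**2).sum(1),rcond=None)[0]
    return x[:2],2*np.sqrt(x[2]+x[:2]@x[:2])
E
python3 - <<'E'
from h import *
s=snap('wrist','hov1b.png'); p=np.array(r.get_state()['position'])
f=lambda x,y:(140+x/2.5-.3,120+y/2.5-.3)
print('tcp',p,'knob',onz(s,f(354.5,411),p[2]-.013),'disc',onz(s,f(355,399),p[2]-.018),'seat old img',onz(s,f(367,261.5),.018))
print(lining(s,(.4637,.1774),33))
E
```

```text
tcp [0.46325817 0.17645776 0.12693357] knob [0.46457099 0.17664685 0.11393357] disc [0.46468491 0.17675002 0.10893357] seat old img [0.46523437 0.18059741 0.018     ]
(array([0.46293995, 0.17889552]), np.float64(0.032024121245407544))
```

>>> step_arm(targets=[{"slide":[0.002,0.007,0.09],"dr":[0,0,0],"claw":1},{"slide":[0,0,0.09],"dr":[0,0,0],"claw":1},{"slide":[0,0,0.08],"dr":[0,0,0],"claw":1},{"slide":[0,0,0],"dr":[0,0,0],"claw":1},{"slide":[0,0,0],"dr":[0,0,0],"claw":1},{"slide":[0,0,0],"dr":[0,0,0],"claw":1}])

```text
t: 9.8
position: [0.4631, 0.1785, 0.0624]
tool_rot: [0.001, 0.001, 1.0, 0.001]
contact_force: [0.6, 0.1, 0.3]
gripper_width: 0.0227
finger_force: 58.9
```

```bash
python3 - <<'E'
from h import *
for i in range(4): s=snap('wrist'); print(r.get_state()['position'])
c=s['img'][200:340,200:370]; cv2.imwrite('pics/hov2.png',cv2.resize(c,None,fx=4,fy=4,interpolation=cv2.INTER_CUBIC))
E
```

```text
[0.46304243 0.17839956 0.06223823]
[0.46291471 0.17838757 0.06211884]
[0.46276879 0.1783135  0.06195328]
[0.46268837 0.17822447 0.06182193]
```

View pics/hov2.png

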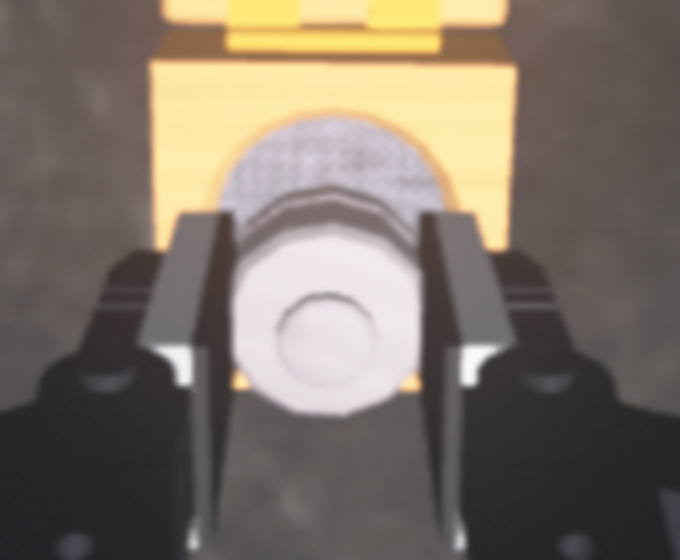

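Weight knob is at crop (326.5,340), disc top centre at (326,325). The seat rim runs from left 218 to right 455, apex (335,112).

```bash
python3 - <<'E'
from h import *
s=snap('wrist'); p=np.array(r.get_state()['position'])
f=lambda x,y:(200+x/4-.4,200+y/4-.4)
print('tcp',p,'knob',onz(s,f(326.5,340),p[2]-.013),'disc',onz(s,f(326,325),p[2]-.018))
P=np.array([onz(s,f(*q),.018)[:2] for q in [(218,200),(455,200),(335,112),(257,141),(412,141)]])
A=np.c_[2*P,np.ones(5)]; x=np.linalg.lstsq(A,(P**2).sum(1),rcond=None)[0]
print(P,'fit',x[:2],2*np.sqrt(x[2]+x[:2]@x[:2]),'apex+16.5',P[2,0]+.0165)
print('block',onz(s,f(152,150),.018),onz(s,f(512,150),.018))
E
```

```text
tcp [0.46257985 0.17821227 0.06169528] knob [0.46412627 0.178295   0.04869528] disc [0.46480231 0.17823629 0.04369528]
[[0.45899859 0.16324552]
 [0.45902821 0.19615335]
 [0.4461893  0.17947712]
 [0.45034901 0.16879702]
 [0.45036788 0.19002943]] fit [0.46338182 0.17961013] 0.03394050680759253 apex+16.5 0.4626893040719335
block [0.45164127 0.15436429 0.018     ] [0.45168526 0.20377966 0.018     ]
```

>>> step_arm(targets=[{"slide":[0.005,0.004,0],"dr":[0,0,0],"claw":1},{"slide":[0,0,0.02],"dr":[0,0,0],"claw":1},{"slide":[0,0,0.02],"dr":[0,0,0],"claw":1},{"slide":[0,0,0.02],"dr":[0,0,0],"claw":1},{"slide":[0,0,0],"dr":[0,0,0],"claw":1},{"slide":[0,0,0],"dr":[0,0,0],"claw":1}])

```text
t: 10.8
position: [0.4612, 0.179, 0.0463]
tool_rot: [0.0, 0.001, 1.0, -0.0]
contact_force: [-0.0, 0.2, -0.8]
gripper_width: 0.0225
finger_force: 58.9
```

>>> step_arm(targets=[{"slide":[0,0,0.004],"dr":[0,0,0],"claw":1},{"slide":[0,0,0],"dr":[0,0,0],"claw":1},{"slide":[0,0,0],"dr":[0,0,0],"claw":1}])

```text
t: 11.18
position: [0.4612, 0.1791, 0.0454]
tool_rot: [0.0, 0.001, 1.0, 0.0]
contact_force: [-0.0, -0.6, -0.7]
gripper_width: 0.0225
finger_force: 58.9
```

No contact yet, so I go down in 0.75 mm steps.

>>> step_arm(targets=[{"slide":[0,0,0.003],"dr":[0,0,0],"claw":1},{"slide":[0,0,0],"dr":[0,0,0],"claw":1},{"slide":[0,0,0],"dr":[0,0,0],"claw":1}])

```text
t: 11.55
position: [0.4613, 0.1791, 0.0451]
tool_rot: [-0.0, 0.001, 1.0, 0.0]
contact_force: [-2.3, -0.3, 5.1]
gripper_width: 0.0225
finger_force: 59.4
```

>>> step_arm(targets=[{"slide":[0,0,0.003],"dr":[0,0,0],"claw":1},{"slide":[0,0,0],"dr":[0,0,0],"claw":1},{"slide":[0,0,0],"dr":[0,0,0],"claw":1}])

```text
t: 11.92
position: [0.4614, 0.1791, 0.045]
tool_rot: [-0.0, 0.001, 1.0, 0.0]
contact_force: [-4.7, -1.8, 12.0]
gripper_width: 0.0223
finger_force: 60.1
```

Contact at the expected floor height (12 N). I release and retreat.

>>> step_arm(targets=[{"slide":[0,0,-0.002],"dr":[0,0,0],"claw":0.35},{"slide":[0,0,0],"dr":[0,0,0],"claw":0.2},{"slide":[0,0,0],"dr":[0,0,0],"claw":0.1},{"slide":[0,0,-0.04],"dr":[0,0,0],"claw":0.0},{"slide":[0,0,-0.1],"dr":[0,0,0],"claw":-1},{"slide":[0,0,-0.1],"dr":[0,0,0],"claw":-1},{"slide":[0,0,-0.1],"dr":[0,0,0],"claw":-1},{"slide":[0,0,-0.1],"dr":[0,0,0],"claw":-1},{"slide":[0,0,0],"dr":[0,0,0],"claw":-1},{"slide":[0,0,0],"dr":[0,0,0],"claw":-1}])

```text
t: 13.18
position: [0.4608, 0.1789, 0.1539]
tool_rot: [-0.0, 0.001, 1.0, -0.0]
contact_force: [-0.2, -0.2, -0.3]
gripper_width: 0.0854
finger_force: 0.0
```

```bash
python3 - <<'E'
from h import *
st=r.get_state(); p=np.array(st['position']); print(p,st['contact_force'])
s=snap('wrist'); u,v=proj(s,[.463,.179,.02]).astype(int); print(u,v)
c=s['img'][v-50:v+50,u-70:u+70]; cv2.imwrite('pics/seat1.png',cv2.resize(c,None,fx=4,fy=4,interpolation=cv2.INTER_CUBIC)); np.save('uv.npy',[u,v])
f=lambda x,y:(u-70+x/4-.4,v-50+y/4-.4)
print(onz(s,f(280,200),.032))
E
```

```text
[0.46077387 0.17892832 0.15393967] [-0.1654177  -0.1621275  -0.30747326]
281 216
[0.45915747 0.17841507 0.032     ]
```

View pics/seat1.png

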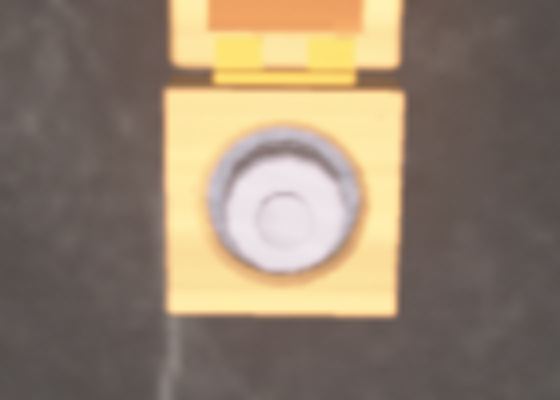

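Weight_tiny sits down in its seat, knob at crop (286,220), rim centred about (284,204). I quantify the residual and measure the other seats from the same height on the way back.

```bash
python3 - <<'E'
from h import *
s=snap('wrist'); p=np.array(r.get_state()['position']); u,v=np.load('uv.npy')
f=lambda x,y:(u-70+x/4-.4,v-50+y/4-.4)
print('tcp',p,'knob',onz(s,f(286,220),.032),'disc',onz(s,f(286,213),.027),'rim',onz(s,f(285,204),.018))
print('auto',seats(s,(u,v),33)[:2])
E
```

```text
tcp [0.46046358 0.17873975 0.15336205] knob [0.46287954 0.17939447 0.032     ] disc [0.46286119 0.1794029  0.027     ] rim [0.463476   0.17920663 0.018     ]
auto (array([0.45928994, 0.17880047]), np.float64(0.04418177370387612))
```

>>> step_arm(targets=[{"slide":[0,-0.19,0],"dr":[0,0,0],"claw":-1},{"slide":[0,-0.19,0],"dr":[0,0,0],"claw":-1},{"slide":[0,-0.19,0],"dr":[0,0,0],"claw":-1},{"slide":[0,0,0],"dr":[0,0,0],"claw":-1},{"slide":[0,0,0],"dr":[0,0,0],"claw":-1}])

```text
t: 13.9
position: [0.4606, 0.037, 0.1538]
tool_rot: [-0.0, 0.001, 1.0, 0.0]
contact_force: [0.8, 0.6, 0.5]
gripper_width: 0.0857
finger_force: 0.0
```

```bash
cat > m.py <<'E'
from h import *
import sys
x,y,D=map(float,sys.argv[1:])
for i in range(2):
    s=snap('wrist'); p=np.array(r.get_state()['position']); q=seats(s,proj(s,[x,y,.018]),D)
    print('tcp',p.round(4),'seat',q and (q[0].round(4),q[1].round(4)))
E
python3 m.py .459 .037 61
```

```text
tcp [0.4607 0.0375 0.1539] seat (array([0.4587, 0.0371]), np.float64(0.0605))
tcp [0.4607 0.0378 0.1539] seat (array([0.4587, 0.0371]), np.float64(0.0605))
```

>>> step_arm(targets=[{"slide":[0,-0.19,0],"dr":[0,0,0],"claw":-1},{"slide":[0,-0.19,0],"dr":[0,0,0],"claw":-1},{"slide":[0,-0.19,0],"dr":[0,0,0],"claw":-1},{"slide":[0,0,0],"dr":[0,0,0],"claw":-1},{"slide":[0,0,0],"dr":[0,0,0],"claw":-1}])

```text
t: 14.62
position: [0.461, -0.1046, 0.1541]
tool_rot: [-0.0, -0.0, 1.0, 0.0]
contact_force: [0.9, -0.1, -0.5]
gripper_width: 0.0855
finger_force: 0.0
```

```bash
python3 m.py .457 -.11 50
```

```text
tcp [ 0.461  -0.1041  0.1541] seat (array([ 0.4563, -0.1106]), np.float64(0.0496))
tcp [ 0.461  -0.1041  0.1541] seat (array([ 0.4564, -0.1106]), np.float64(0.0497))
```

>>> step_arm(targets=[{"slide":[-0.06,-0.16,0],"dr":[0,0,0],"claw":-1},{"slide":[0,-0.16,0],"dr":[0,0,0],"claw":-1},{"slide":[0,-0.16,0],"dr":[0,0,0],"claw":-1},{"slide":[0,0,0],"dr":[0,0,0],"claw":-1},{"slide":[0,0,0],"dr":[0,0,0],"claw":-1}])

```text
t: 15.35
position: [0.476, -0.2243, 0.1539]
tool_rot: [-0.0, -0.0, 1.0, 0.0]
contact_force: [0.1, 0.5, -0.7]
gripper_width: 0.085
finger_force: 0.0
```

```bash
python3 m.py .478 -.227 41
```

```text
tcp [ 0.4761 -0.2239  0.154 ] seat (array([ 0.4778, -0.2285]), np.float64(0.0408))
tcp [ 0.4761 -0.2239  0.154 ] seat (array([ 0.4778, -0.2285]), np.float64(0.0408))
```

>>> step_arm(targets=[{"slide":[-0.1427,0.0998,-0.05],"dr":[0,0,0],"claw":-1},{"slide":[-0.1427,0.0998,-0.05],"dr":[0,0,0],"claw":-1},{"slide":[-0.1427,0.0998,-0.05],"dr":[0,0,0],"claw":-1},{"slide":[-0.1427,0.0998,-0.05],"dr":[0,0,0],"claw":-1},{"slide":[-0.1427,0.0998,0],"dr":[0,0,0],"claw":-1},{"slide":[-0.1427,0.0998,0],"dr":[0,0,0],"claw":-1},{"slide":[0,0,0],"dr":[0,0,0],"claw":-1},{"slide":[0,0,0],"dr":[0,0,0],"claw":-1}])

```text
t: 16.45
position: [0.6894, -0.0758, 0.2039]
tool_rot: [-0.001, -0.0, 1.0, -0.0]
contact_force: [-0.3, -0.7, -0.7]
gripper_width: 0.0853
finger_force: 0.0
```

```bash
cat > w.py <<'E'
from h import *
import sys
D,z=float(sys.argv[1])/1000,float(sys.argv[2])   # disc diameter mm, disc-top height
s=snap('wrist'); p=np.array(r.get_state()['position']); c0=proj(s,[.692,-.073,z])
k=4; a=60; u,v=np.round(c0).astype(int); g=cv2.cvtColor(s['img'][v-a:v+a,u-a:u+a],cv2.COLOR_BGR2GRAY)
g=cv2.resize(g,None,fx=k,fy=k,interpolation=cv2.INTER_CUBIC); rad=s['f']/(s['C'][2]-z)*D/2*k
print('tcp',p.round(4),'r px',rad/k)
for lo,hi,zz in [(rad*.9,rad*1.08,z),(rad*.012/D*.85,rad*.012/D*1.15,z+.005)]:
    h=cv2.HoughCircles(g,cv2.HOUGH_GRADIENT_ALT,1,10,param1=60,param2=.3,minRadius=int(lo),maxRadius=int(hi)+1)
    if h is not None:
        for c in h[0][:4]: print(onz(s,((c[0]+.5)/k-.5+u-a,(c[1]+.5)/k-.5+v-a),zz).round(4),c.round(1), c[2]/rad)
cv2.imwrite('pics/w_%d.png'%(D*1000),g)
E
python3 w.py 34 .126
```

```text
tcp [ 0.6891 -0.0768  0.2043] r px 27.031794448034905
[ 0.686  -0.0732  0.126 ] [242. 209. 110.] 1.0175287005582545
[ 0.6811 -0.0749  0.126 ] [232.  181.  107.1] 0.9909193901611822
[ 0.6929 -0.0745  0.131 ] [234.  259.   37.2] 0.3437678076111346
```

```bash
for i in 1 2; do python3 w.py 34 .126 | sed -n '1p;$p'; done; python3 -c "
from h import *
print(np.round(r.get_state()['qvel'],4))"
```

```text
tcp [ 0.689  -0.0772  0.2046] r px 26.98467602570769
[ 0.6923 -0.0744  0.131 ] [233.  252.   37.2] 0.344228468438779
tcp [ 0.6891 -0.0774  0.2047] r px 26.95317931831764
[ 0.6928 -0.0747  0.131 ] [230.  255.   38.2] 0.353868915758362
[ 0.0039 -0.0012 -0.0009 -0.0021 -0.0039 -0.0026  0.0006]
```

>>> step_arm(targets=[{"slide":[-0.008,0.01,0.06],"dr":[0,0,0],"claw":-1},{"slide":[0,0,0.06],"dr":[0,0,0],"claw":-1},{"slide":[0,0,0],"dr":[0,0,0],"claw":-1},{"slide":[0,0,0],"dr":[0,0,0],"claw":-1},{"slide":[0,0,0],"dr":[0,0,0],"claw":-1},{"slide":[0,0,0],"dr":[0,0,0],"claw":-1}])

```text
t: 17.35
position: [0.6921, -0.0742, 0.1749]
tool_rot: [0.0, 0.001, 1.0, 0.0]
contact_force: [0.4, 0.7, -0.0]
gripper_width: 0.0855
finger_force: 0.0
```

```bash
for i in 1 2 3; do python3 w.py 34 .126 ; done; python3 -c "
from h import *
s=snap('wrist');p=np.array(r.get_state()['position']);print(s['C']-p, proj(s,p))"
```

```text
tcp [ 0.6921 -0.0741  0.1747] r px 31.792611006101843
[ 0.6942 -0.0757  0.126 ] [224.  256.  122.5] 0.9633509308301789
[ 0.6896 -0.0744  0.126 ] [233. 226. 119.] 0.9355665211743277
[ 0.6925 -0.0745  0.131 ] [232.  259.   43.2] 0.33939441349010097
[ 0.6703 -0.0828  0.131 ] [170.  106.   43.8] 0.34471589309574363
tcp [ 0.692  -0.0741  0.1747] r px 31.805954518516916
[ 0.6932 -0.0773  0.126 ] [212.  250.  125.5] 0.9864605229487916
[ 0.6916 -0.0723  0.126 ] [247.  240.  127.3] 1.000431694756241
[ 0.6831 -0.075   0.126 ] [228.  184.  125.6] 0.9869432076969124
[ 0.6927 -0.0745  0.131 ] [232.  261.   44.1] 0.3465889079086491
[ 0.6694 -0.0696  0.131 ] [268.  100.   48.3] 0.37988324130060436
tcp [ 0.692  -0.0741  0.1746] r px 31.820337914144663
[ 0.6948 -0.0744  0.126 ] [232.  261.  123.7] 0.9721544847722777
[-0.06818432  0.0001228   0.11743739] [281.13462184 296.33095616]
```

>>> step_arm(targets=[{"slide":[0.004,-0.0015,0.065],"dr":[0,0,0],"claw":-1},{"slide":[0,0,0.062],"dr":[0,0,0],"claw":-1},{"slide":[0,0,0],"dr":[0,0,0],"claw":-0.5},{"slide":[0,0,0],"dr":[0,0,0],"claw":0},{"slide":[0,0,0],"dr":[0,0,0],"claw":0.1},{"slide":[0,0,0],"dr":[0,0,0],"claw":0.1}])

```text
t: 18.3
position: [0.6911, -0.0745, 0.1431]
tool_rot: [0.0, 0.001, 1.0, 0.0]
contact_force: [-0.6, 0.6, 0.8]
gripper_width: 0.0385
finger_force: 0.0
```

>>> step_arm(targets=[{"slide":[0,0,0],"dr":[0,0,0],"claw":0.17},{"slide":[0,0,0],"dr":[0,0,0],"claw":0.25},{"slide":[0,0,0],"dr":[0,0,0],"claw":1},{"slide":[0,0,0],"dr":[0,0,0],"claw":1},{"slide":[0,0,0],"dr":[0,0,0],"claw":1}])

```text
t: 18.92
position: [0.6912, -0.0745, 0.1433]
tool_rot: [0.0, 0.001, 1.0, 0.0]
contact_force: [-1.5, 1.1, 6.0]
gripper_width: 0.0306
finger_force: 59.1
```

>>> step_arm(targets=[{"slide":[0,0,-0.02],"dr":[0,0,0],"claw":1},{"slide":[0,0,-0.03],"dr":[0,0,0],"claw":1},{"slide":[0,0,-0.04],"dr":[0,0,0],"claw":1},{"slide":[0,0,-0.06],"dr":[0,0,0],"claw":1},{"slide":[0,0,-0.06],"dr":[0,0,0],"claw":1},{"slide":[0.086,-0.0616,0],"dr":[0,0,0],"claw":1},{"slide":[0.086,-0.0616,0],"dr":[0,0,0],"claw":1},{"slide":[0.086,-0.0616,0],"dr":[0,0,0],"claw":1},{"slide":[0.086,-0.0616,0],"dr":[0,0,0],"claw":1},{"slide":[0.086,-0.0616,0],"dr":[0,0,0],"claw":1},{"slide":[0.086,-0.0616,0],"dr":[0,0,0],"claw":1},{"slide":[0.086,-0.0616,0],"dr":[0,0,0],"claw":1},{"slide":[0.086,-0.0616,0],"dr":[0,0,0],"claw":1},{"slide":[0.086,-0.0616,0],"dr":[0,0,0],"claw":1},{"slide":[0.086,-0.0616,0.1],"dr":[0,0,0],"claw":1},{"slide":[0,0,0.1],"dr":[0,0,0],"claw":1},{"slide":[0,0,0.1],"dr":[0,0,0],"claw":1},{"slide":[0,0,0.1],"dr":[0,0,0],"claw":1},{"slide":[0,0,0],"dr":[0,0,0],"claw":1},{"slide":[0,0,0],"dr":[0,0,0],"claw":1}])

```text
t: 21.42
position: [0.4764, -0.2287, 0.0964]
tool_rot: [0.001, 0.001, 1.0, -0.0]
contact_force: [-0.8, 0.3, -0.8]
gripper_width: 0.0307
finger_force: 59.6
```

```bash
cat > k.py <<'E'
from h import *
import sys
# held weight: knob & disc circle in view; diff=TCP-underside, H=disc height, D diameter; seat near-rim fit
D,H,diff,x,y,SD=[float(v) for v in sys.argv[1:]]; D/=1000;H/=1000;diff/=1000;SD/=1000
k=4
for _ in range(3):
    s=snap('wrist'); p=np.array(r.get_state()['position'])
    zk=p[2]-diff+H+.005; u,v=np.round(proj(s,[p[0]+.0016,p[1],zk])).astype(int); a=40
    g=cv2.resize(cv2.cvtColor(s['img'][v-a:v+a,u-a:u+a],cv2.COLOR_BGR2GRAY),None,fx=k,fy=k,interpolation=cv2.INTER_CUBIC)
    rad=s['f']/(s['C'][2]-zk)*.006*k
    h=cv2.HoughCircles(g,cv2.HOUGH_GRADIENT_ALT,1,10,param1=40,param2=.3,minRadius=int(rad*.88),maxRadius=int(rad*1.12))
    kn=[onz(s,((c[0]+.5)/k-.5+u-a,(c[1]+.5)/k-.5+v-a),zk)[:2].round(4).tolist() for c in (h[0][:2] if h is not None else [])]
    # rim: go out from seat centre along rays over the -x half, first strongly orange sample
    hsv=cv2.cvtColor(cv2.resize(s['img'],None,fx=k,fy=k,interpolation=cv2.INTER_CUBIC),cv2.COLOR_BGR2HSV); P=[]
    for t in np.radians(np.arange(115,246,5)):
        for q in np.arange(.35,.7,.004)*SD:
            w=np.array([x+q*np.cos(t),y+q*np.sin(t)]); uv=((proj(s,np.r_[w,.018])+.5)*k-.5).astype(int)
            if not(0<=uv[0]<2240 and 0<=uv[1]<1680): break
            c=hsv[uv[1],uv[0]]
            if c[1]>90 and c[0]<25: 
                if q>.36*SD: P.append(w)
                break
    P=np.array(P); f=lambda c:np.hypot(*(P-c).T)-SD/2
    from scipy.optimize import least_squares
    o=least_squares(f,[x,y],loss='soft_l1',f_scale=.0005) if len(P)>4 else None
    print('tcp',p.round(4),'knob',kn,'seat',o and (o.x.round(4),len(P),np.abs(o.fun).mean().round(5)))
E
python3 k.py 34 16 33.3 .4778 -.2285 41
```

```text
tcp [ 0.4766 -0.2287  0.0965] knob [[0.4773, -0.2285]] seat (array([ 0.4781, -0.2284]), 27, np.float64(7e-05))
tcp [ 0.4766 -0.2286  0.0965] knob [[0.467, -0.2215]] seat (array([ 0.4781, -0.2284]), 27, np.float64(7e-05))
tcp [ 0.4765 -0.2285  0.0964] knob [[0.4778, -0.2283]] seat (array([ 0.4781, -0.2284]), 27, np.float64(6e-05))
```

Held weight and seat agree within about 0.6 mm. I lower it.

>>> step_arm(targets=[{"slide":[-0.001,0,0.05],"dr":[0,0,0],"claw":1},{"slide":[0,0,0.05],"dr":[0,0,0],"claw":1},{"slide":[0,0,0.05],"dr":[0,0,0],"claw":1},{"slide":[0,0,0.03],"dr":[0,0,0],"claw":1},{"slide":[0,0,0.016],"dr":[0,0,0],"claw":1},{"slide":[0,0,0],"dr":[0,0,0],"claw":1},{"slide":[0,0,0],"dr":[0,0,0],"claw":1}])

```text
t: 22.45
position: [0.4762, -0.2283, 0.0463]
tool_rot: [0.0, 0.001, 1.0, -0.0]
contact_force: [-0.9, -0.3, -1.2]
gripper_width: 0.0306
finger_force: 59.7
```

>>> step_arm(targets=[{"slide":[0,0,0.003],"dr":[0,0,0],"claw":1},{"slide":[0,0,0],"dr":[0,0,0],"claw":1},{"slide":[0,0,0],"dr":[0,0,0],"claw":1}])

```text
t: 22.82
position: [0.476, -0.2281, 0.0454]
tool_rot: [0.0, 0.001, 1.0, 0.0]
contact_force: [-0.2, 0.2, -1.2]
gripper_width: 0.0309
finger_force: 59.7
```

>>> step_arm(targets=[{"slide":[0,0,0.003],"dr":[0,0,0],"claw":1},{"slide":[0,0,0],"dr":[0,0,0],"claw":1},{"slide":[0,0,0],"dr":[0,0,0],"claw":1}])

```text
t: 23.2
position: [0.476, -0.2282, 0.0453]
tool_rot: [0.0, 0.001, 1.0, 0.0]
contact_force: [-1.2, 2.2, 6.7]
gripper_width: 0.0307
finger_force: 60.5
```

>>> step_arm(targets=[{"slide":[0,0,0.003],"dr":[0,0,0],"claw":1},{"slide":[0,0,0],"dr":[0,0,0],"claw":1},{"slide":[0,0,0],"dr":[0,0,0],"claw":1}])

```text
t: 23.58
position: [0.476, -0.2282, 0.0452]
tool_rot: [0.0, 0.001, 1.0, 0.001]
contact_force: [-4.8, 3.3, 13.2]
gripper_width: 0.0304
finger_force: 61.2
```

>>> step_arm(targets=[{"slide":[0,0,-0.002],"dr":[0,0,0],"claw":0.2},{"slide":[0,0,0],"dr":[0,0,0],"claw":0.05},{"slide":[0,0,0],"dr":[0,0,0],"claw":-0.1},{"slide":[0,0,-0.04],"dr":[0,0,0],"claw":-0.2},{"slide":[0,0,-0.1],"dr":[0,0,0],"claw":-1},{"slide":[0,0,-0.1],"dr":[0,0,0],"claw":-1},{"slide":[0,0,-0.1],"dr":[0,0,0],"claw":-1},{"slide":[0,0,-0.1],"dr":[0,0,0],"claw":-1},{"slide":[0,0,0],"dr":[0,0,0],"claw":-1},{"slide":[0,0,0],"dr":[0,0,0],"claw":-1}])

```text
t: 24.82
position: [0.4757, -0.2279, 0.154]
tool_rot: [-0.0, 0.001, 1.0, 0.0]
contact_force: [-0.4, -0.0, -0.5]
gripper_width: 0.0857
finger_force: 0.0
```

```bash
cat > v.py <<'E'
from h import *
import sys
# seated check: knob circle and disc circle at their seated heights, near x,y
H,D,x,y=[float(v) for v in sys.argv[1:]]
s=snap('wrist'); print('tcp',np.round(r.get_state()['position'],4)); k=4; a=40
for z,d in [(.012+H/1000+.005,12),(.012+H/1000,D)]:
    u,v=np.round(proj(s,[x,y,z])).astype(int)
    g=cv2.resize(cv2.cvtColor(s['img'][v-a:v+a,u-a:u+a],cv2.COLOR_BGR2GRAY),None,fx=k,fy=k,interpolation=cv2.INTER_CUBIC)
    rad=s['f']/(s['C'][2]-z)*d/2000*k
    h=cv2.HoughCircles(g,cv2.HOUGH_GRADIENT_ALT,1,10,param1=40,param2=.3,minRadius=int(rad*.9),maxRadius=int(rad*1.1)+1)
    if h is not None:
        for c in h[0][:3]: print(d,onz(s,((c[0]+.5)/k-.5+u-a,(c[1]+.5)/k-.5+v-a),z)[:2].round(4),(c[2]/rad).round(3))
E
python3 v.py 16 34 .4778 -.2285
```

```text
tcp [ 0.4754 -0.2278  0.1536]
34.0 [ 0.4778 -0.2266] 1.001
34.0 [ 0.4748 -0.2394] 0.994
```

>>> step_arm(targets=[{"slide":[-0.1435,0.1023,-0.02],"dr":[0,0,0],"claw":-1},{"slide":[-0.1435,0.1023,-0.02],"dr":[0,0,0],"claw":-1},{"slide":[-0.1435,0.1023,-0.02],"dr":[0,0,0],"claw":-1},{"slide":[-0.1435,0.1023,-0.02],"dr":[0,0,0],"claw":-1},{"slide":[-0.1435,0.1023,0],"dr":[0,0,0],"claw":-1},{"slide":[-0.1435,0.1023,0],"dr":[0,0,0],"claw":-1},{"slide":[0,0,0],"dr":[0,0,0],"claw":-1},{"slide":[0,0,0],"dr":[0,0,0],"claw":-1},{"slide":[0,0,0],"dr":[0,0,0],"claw":-1}])

```text
t: 26.0
position: [0.6903, -0.0766, 0.1741]
tool_rot: [-0.0, 0.002, 1.0, -0.0]
contact_force: [-0.1, -0.5, -0.2]
gripper_width: 0.0854
finger_force: 0.0
```

```bash
for i in 1 2 3; do python3 w.py 43 .110; done
```

```text
tcp [ 0.6905 -0.0764  0.1744] r px 36.80392197763478
[ 0.6952 -0.0775  0.11  ] [213.  259.  148.1] 1.006316660050934
[ 0.6614 -0.0775  0.115 ] [212.   55.   39.2] 0.266058466662151
[ 0.6613 -0.0727  0.115 ] [245.   54.   40.8] 0.27724257868835034
[ 0.6604 -0.0746  0.115 ] [232.   48.   39.8] 0.2702488226471116
[ 0.6919 -0.0746  0.115 ] [232.  251.   36.2] 0.24587019269603336
tcp [ 0.6907 -0.0762  0.1745] r px 36.75534868017356
[ 0.6917 -0.0748  0.115 ] [229.  252.   39.5] 0.2685008694785338
[ 0.6618 -0.0789  0.115 ] [201.   60.   40.3] 0.27380431737384026
tcp [ 0.6908 -0.0759  0.1746] r px 36.7252169352865
[ 0.6918 -0.0745  0.115 ] [233.  251.   39.7] 0.27030712442913535
```

>>> step_arm(targets=[{"slide":[0.0024,0.0048,0.07],"dr":[0,0,0],"claw":-1},{"slide":[0,0,0.07],"dr":[0,0,0],"claw":-1},{"slide":[0,0,0.06],"dr":[0,0,0],"claw":-1},{"slide":[0,0,0],"dr":[0,0,0],"claw":-0.5},{"slide":[0,0,0],"dr":[0,0,0],"claw":-0.15},{"slide":[0,0,0],"dr":[0,0,0],"claw":-0.1},{"slide":[0,0,0],"dr":[0,0,0],"claw":-0.1}])

```text
t: 27.02
position: [0.6911, -0.0738, 0.125]
tool_rot: [0.001, 0.001, 1.0, 0.0]
contact_force: [-0.3, 0.7, -0.2]
gripper_width: 0.0469
finger_force: 0.0
```

>>> step_arm(targets=[{"slide":[0,0,0],"dr":[0,0,0],"claw":-0.03},{"slide":[0,0,0],"dr":[0,0,0],"claw":0.05},{"slide":[0,0,0],"dr":[0,0,0],"claw":1},{"slide":[0,0,0],"dr":[0,0,0],"claw":1},{"slide":[0,0,0],"dr":[0,0,0],"claw":1}])

```text
t: 27.65
position: [0.6911, -0.0741, 0.1253]
tool_rot: [0.001, 0.001, 1.0, -0.0]
contact_force: [-1.7, -0.0, 4.8]
gripper_width: 0.0401
finger_force: 59.7
```

>>> step_arm(targets=[{"slide":[0,0,-0.02],"dr":[0,0,0],"claw":1},{"slide":[0,0,-0.03],"dr":[0,0,0],"claw":1},{"slide":[0,0,-0.04],"dr":[0,0,0],"claw":1},{"slide":[0,0,-0.06],"dr":[0,0,0],"claw":1},{"slide":[0,0,-0.06],"dr":[0,0,0],"claw":1},{"slide":[0.0942,-0.0146,0],"dr":[0,0,0],"claw":1},{"slide":[0.0942,-0.0146,0],"dr":[0,0,0],"claw":1},{"slide":[0.0942,-0.0146,0],"dr":[0,0,0],"claw":1},{"slide":[0.0942,-0.0146,0],"dr":[0,0,0],"claw":1},{"slide":[0.0942,-0.0146,0],"dr":[0,0,0],"claw":1},{"slide":[0.0942,-0.0146,0],"dr":[0,0,0],"claw":1},{"slide":[0.0942,-0.0146,0],"dr":[0,0,0],"claw":1},{"slide":[0.0942,-0.0146,0],"dr":[0,0,0],"claw":1},{"slide":[0.0942,-0.0146,0],"dr":[0,0,0],"claw":1},{"slide":[0.0942,-0.0146,0.025],"dr":[0,0,0],"claw":1},{"slide":[0,0,0.1],"dr":[0,0,0],"claw":1},{"slide":[0,0,0.1],"dr":[0,0,0],"claw":1},{"slide":[0,0,0.1],"dr":[0,0,0],"claw":1},{"slide":[0,0,0],"dr":[0,0,0],"claw":1},{"slide":[0,0,0],"dr":[0,0,0],"claw":1}])

```text
t: 30.15
position: [0.456, -0.1104, 0.0968]
tool_rot: [0.001, 0.001, 1.0, 0.0]
contact_force: [0.4, -0.3, -2.9]
gripper_width: 0.0402
finger_force: 61.3
```

```bash
python3 k.py 43 18 33.3 .4563 -.1106 50
```

```text
tcp [ 0.4562 -0.1103  0.0969] knob [] seat (array([ 0.4566, -0.1106]), 27, np.float64(9e-05))
tcp [ 0.4563 -0.1101  0.0969] knob [] seat (array([ 0.4566, -0.1106]), 27, np.float64(8e-05))
tcp [ 0.4561 -0.11    0.0967] knob [] seat (array([ 0.4566, -0.1106]), 27, np.float64(8e-05))
```

Within about 0.6 mm again. I lower it.

>>> step_arm(targets=[{"slide":[0,-0.002,0.05],"dr":[0,0,0],"claw":1},{"slide":[0,0,0.05],"dr":[0,0,0],"claw":1},{"slide":[0,0,0.05],"dr":[0,0,0],"claw":1},{"slide":[0,0,0.03],"dr":[0,0,0],"claw":1},{"slide":[0,0,0.02],"dr":[0,0,0],"claw":1},{"slide":[0,0,0],"dr":[0,0,0],"claw":1},{"slide":[0,0,0],"dr":[0,0,0],"claw":1}])

```text
t: 31.18
position: [0.4554, -0.1105, 0.0456]
tool_rot: [0.0, 0.001, 1.0, 0.0]
contact_force: [0.4, -1.6, -1.5]
gripper_width: 0.0401
finger_force: 61.5
```

>>> step_arm(targets=[{"slide":[0,0,0.003],"dr":[0,0,0],"claw":1},{"slide":[0,0,0],"dr":[0,0,0],"claw":1},{"slide":[0,0,0],"dr":[0,0,0],"claw":1}])

```text
t: 31.55
position: [0.4554, -0.1105, 0.0452]
tool_rot: [0.0, 0.001, 1.0, 0.0]
contact_force: [-2.4, 0.9, 6.0]
gripper_width: 0.0401
finger_force: 62.2
```

>>> step_arm(targets=[{"slide":[0,0,0.003],"dr":[0,0,0],"claw":1},{"slide":[0,0,0],"dr":[0,0,0],"claw":1},{"slide":[0,0,0],"dr":[0,0,0],"claw":1}])

```text
t: 31.92
position: [0.4555, -0.1105, 0.0452]
tool_rot: [-0.0, 0.001, 1.0, 0.001]
contact_force: [-5.8, 1.9, 14.6]
gripper_width: 0.0397
finger_force: 63.2
```

>>> step_arm(targets=[{"slide":[0,0,-0.002],"dr":[0,0,0],"claw":0},{"slide":[0,0,0],"dr":[0,0,0],"claw":-0.2},{"slide":[0,0,0],"dr":[0,0,0],"claw":-0.4},{"slide":[0,0,-0.04],"dr":[0,0,0],"claw":-0.5},{"slide":[0,0,-0.1],"dr":[0,0,0],"claw":-1},{"slide":[0,0,-0.1],"dr":[0,0,0],"claw":-1},{"slide":[0,0,-0.1],"dr":[0,0,0],"claw":-1},{"slide":[0,0,-0.1],"dr":[0,0,0],"claw":-1},{"slide":[0,0,0],"dr":[0,0,0],"claw":-1},{"slide":[0,0,0],"dr":[0,0,0],"claw":-1}])

```text
t: 33.17
position: [0.4549, -0.1103, 0.1542]
tool_rot: [-0.0, 0.001, 1.0, 0.0]
contact_force: [0.2, -0.3, -0.3]
gripper_width: 0.0853
finger_force: 0.0
```

```bash
python3 v.py 18 43 .4566 -.1106; python3 - <<'E'
from h import *
s=snap('wrist'); u,v=proj(s,[.458,-.16,.02]).astype(int)
cv2.imwrite('pics/seat3.png',cv2.resize(s['img'][v-60:v+60,max(u-160,0):u+120],None,fx=2.8,fy=2.8,interpolation=cv2.INTER_CUBIC))
E
```

```text
tcp [ 0.4546 -0.1104  0.1539]
12 [ 0.4561 -0.1105] 0.983
43.0 [ 0.4532 -0.1091] 1.026
```

View pics/seat3.png

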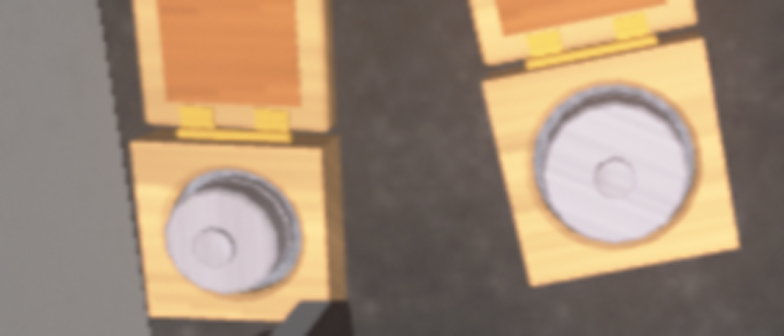

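Medium (crop 614,178) and small (213,247) both lie level in their seats. Now the large one.

>>> step_arm(targets=[{"slide":[-0.1573,0.0239,0],"dr":[0,0,0],"claw":-1},{"slide":[-0.1573,0.0239,0],"dr":[0,0,0],"claw":-1},{"slide":[-0.1573,0.0239,0],"dr":[0,0,0],"claw":-1},{"slide":[-0.1573,0.0239,0],"dr":[0,0,0],"claw":-1},{"slide":[-0.1573,0.0239,0],"dr":[0,0,0],"claw":-1},{"slide":[-0.1573,0.0239,0],"dr":[0,0,0],"claw":-1},{"slide":[0,0,0],"dr":[0,0,0],"claw":-1},{"slide":[0,0,0],"dr":[0,0,0],"claw":-1},{"slide":[0,0,0],"dr":[0,0,0],"claw":-1}])

```text
t: 34.4
position: [0.6901, -0.0756, 0.1544]
tool_rot: [-0.0, 0.001, 1.0, 0.0]
contact_force: [-0.7, -1.0, 0.3]
gripper_width: 0.0857
finger_force: 0.0
```

```bash
for i in 1 2 3 4; do python3 w.py 54 .092; done
```

```text
tcp [ 0.6903 -0.0754  0.1547] r px 46.656939301334006
[ 0.6908 -0.0755  0.097 ] [227.  246.   40.5] 0.21686952543665092
tcp [ 0.6905 -0.0752  0.1548] r px 46.591478076202236
[ 0.6915 -0.0753  0.097 ] [227.  252.   39.8] 0.21339819465434942
tcp [ 0.6907 -0.075   0.155 ] r px 46.550628886386
[ 0.6884 -0.0753  0.092 ] [225.  219.  171.3] 0.9201304916888234
[ 0.6916 -0.0755  0.097 ] [224.  251.   40.5] 0.21765413850167517
tcp [ 0.6909 -0.0749  0.155 ] r px 46.5296621093325
[ 0.6916 -0.0752  0.097 ] [229.  249.   40.7] 0.2186088687857866
```

>>> step_arm(targets=[{"slide":[0,-0.001,0.08],"dr":[0,0,0],"claw":-1},{"slide":[0,0,0.08],"dr":[0,0,0],"claw":-1},{"slide":[0,0,0.08],"dr":[0,0,0],"claw":-1},{"slide":[0,0,0],"dr":[0,0,0],"claw":-0.7},{"slide":[0,0,0],"dr":[0,0,0],"claw":-0.4},{"slide":[0,0,0],"dr":[0,0,0],"claw":-0.36},{"slide":[0,0,0],"dr":[0,0,0],"claw":-0.36}])

```text
t: 35.48
position: [0.6917, -0.0753, 0.0954]
tool_rot: [0.001, 0.001, 1.0, 0.0]
contact_force: [0.5, 0.1, -0.3]
gripper_width: 0.0578
finger_force: 0.0
```

>>> step_arm(targets=[{"slide":[0,0,0],"dr":[0,0,0],"claw":-0.3},{"slide":[0,0,0],"dr":[0,0,0],"claw":-0.2},{"slide":[0,0,0],"dr":[0,0,0],"claw":1},{"slide":[0,0,0],"dr":[0,0,0],"claw":1},{"slide":[0,0,0],"dr":[0,0,0],"claw":1}])

```text
t: 36.1
position: [0.6915, -0.0754, 0.0954]
tool_rot: [0.0, 0.001, 1.0, 0.0]
contact_force: [-2.3, -0.2, 5.7]
gripper_width: 0.0523
finger_force: 61.7
```

>>> step_arm(targets=[{"slide":[0,0,-0.02],"dr":[0,0,0],"claw":1},{"slide":[0,0,-0.03],"dr":[0,0,0],"claw":1},{"slide":[0,0,-0.04],"dr":[0,0,0],"claw":1},{"slide":[0,0,-0.06],"dr":[0,0,0],"claw":1},{"slide":[0,0,-0.06],"dr":[0,0,0],"claw":1},{"slide":[0,0,-0.06],"dr":[0,0,0],"claw":1},{"slide":[0.0931,0.045,0],"dr":[0,0,0],"claw":1},{"slide":[0.0931,0.045,0],"dr":[0,0,0],"claw":1},{"slide":[0.0931,0.045,0],"dr":[0,0,0],"claw":1},{"slide":[0.0931,0.045,0],"dr":[0,0,0],"claw":1},{"slide":[0.0931,0.045,0],"dr":[0,0,0],"claw":1},{"slide":[0.0931,0.045,0],"dr":[0,0,0],"claw":1},{"slide":[0.0931,0.045,0],"dr":[0,0,0],"claw":1},{"slide":[0.0931,0.045,0],"dr":[0,0,0],"claw":1},{"slide":[0.0931,0.045,0],"dr":[0,0,0],"claw":1},{"slide":[0.0931,0.045,0.065],"dr":[0,0,0],"claw":1},{"slide":[0,0,0.1],"dr":[0,0,0],"claw":1},{"slide":[0,0,0.1],"dr":[0,0,0],"claw":1},{"slide":[0,0,0],"dr":[0,0,0],"claw":1},{"slide":[0,0,0],"dr":[0,0,0],"claw":1}])

```text
t: 38.6
position: [0.4595, 0.0372, 0.097]
tool_rot: [0.001, 0.001, 1.0, 0.0]
contact_force: [0.6, -0.3, -3.5]
gripper_width: 0.0518
finger_force: 65.0
```

```bash
python3 k.py 54 28 31.4 .4587 .0371 61
```

```text
tcp [0.4597 0.0375 0.0971] knob [] seat (array([0.4591, 0.0372]), 27, np.float64(0.0001))
tcp [0.4597 0.0376 0.097 ] knob [] seat (array([0.4591, 0.0372]), 27, np.float64(0.0001))
tcp [0.4595 0.0378 0.0969] knob [[0.4595, 0.0372]] seat (array([0.4591, 0.0372]), 27, np.float64(0.00011))
```

>>> step_arm(targets=[{"slide":[0.0015,-0.001,0.05],"dr":[0,0,0],"claw":1},{"slide":[0,0,0.05],"dr":[0,0,0],"claw":1},{"slide":[0,0,0.05],"dr":[0,0,0],"claw":1},{"slide":[0,0,0.03],"dr":[0,0,0],"claw":1},{"slide":[0,0,0.024],"dr":[0,0,0],"claw":1},{"slide":[0,0,0],"dr":[0,0,0],"claw":1},{"slide":[0,0,0],"dr":[0,0,0],"claw":1}])

```text
t: 39.62
position: [0.4586, 0.0374, 0.0452]
tool_rot: [0.0, 0.001, 1.0, 0.0]
contact_force: [0.7, -0.4, -3.9]
gripper_width: 0.0519
finger_force: 65.4
```

>>> step_arm(targets=[{"slide":[0,0,0.003],"dr":[0,0,0],"claw":1},{"slide":[0,0,0],"dr":[0,0,0],"claw":1},{"slide":[0,0,0],"dr":[0,0,0],"claw":1}])

```text
t: 40.0
position: [0.4583, 0.0375, 0.0442]
tool_rot: [0.0, 0.001, 1.0, 0.0]
contact_force: [0.3, 0.4, -5.0]
gripper_width: 0.052
finger_force: 65.4
```

>>> step_arm(targets=[{"slide":[0,0,0.003],"dr":[0,0,0],"claw":1},{"slide":[0,0,0],"dr":[0,0,0],"claw":1},{"slide":[0,0,0],"dr":[0,0,0],"claw":1}])

```text
t: 40.38
position: [0.4583, 0.0374, 0.0434]
tool_rot: [0.0, 0.001, 1.0, 0.0]
contact_force: [-0.2, 0.2, -1.4]
gripper_width: 0.052
finger_force: 65.8
```

>>> step_arm(targets=[{"slide":[0,0,0.003],"dr":[0,0,0],"claw":1},{"slide":[0,0,0],"dr":[0,0,0],"claw":1},{"slide":[0,0,0],"dr":[0,0,0],"claw":1}])

```text
t: 40.75
position: [0.4584, 0.0374, 0.0434]
tool_rot: [-0.0, 0.001, 1.0, 0.0]
contact_force: [-3.7, -0.3, 9.9]
gripper_width: 0.0521
finger_force: 66.8
```

>>> step_arm(targets=[{"slide":[0,0,-0.001],"dr":[0,0,0],"claw":-0.2},{"slide":[0,0,0],"dr":[0,0,0],"claw":-0.45},{"slide":[0,0,0],"dr":[0,0,0],"claw":-0.7},{"slide":[0,0,-0.04],"dr":[0,0,0],"claw":-0.9},{"slide":[0,0,-0.1],"dr":[0,0,0],"claw":-1},{"slide":[0,0,-0.1],"dr":[0,0,0],"claw":-1},{"slide":[0,0,-0.1],"dr":[0,0,0],"claw":-1},{"slide":[0,0,-0.1],"dr":[0,0,0],"claw":-1},{"slide":[0,0,-0.1],"dr":[0,0,0],"claw":-1},{"slide":[-0.15,0,-0.1],"dr":[0,0,0],"claw":-1},{"slide":[0,0,0],"dr":[0,0,0],"claw":-1},{"slide":[0,0,0],"dr":[0,0,0],"claw":-1}])

```text
t: 42.25
position: [0.4952, 0.0369, 0.2025]
tool_rot: [-0.0, 0.001, 1.0, -0.001]
contact_force: [-0.6, 0.4, 0.4]
gripper_width: 0.0853
finger_force: 0.0
```

```bash
python3 - <<'E'
from h import *
s=snap('wrist'); cv2.imwrite('pics/final.png',cv2.resize(s['img'][60:260],(800,286),interpolation=cv2.INTER_CUBIC))
E
```

```text
(no output)
```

View pics/final.png

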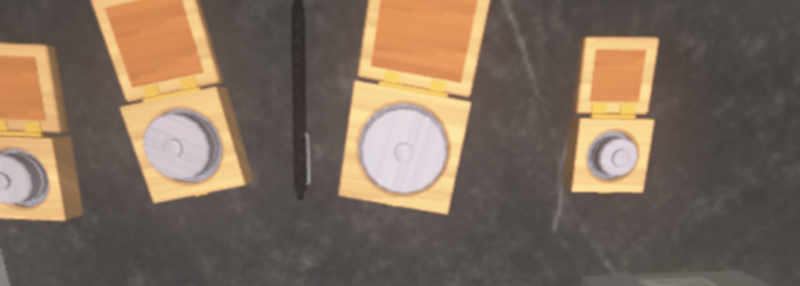

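All four weights lie level in their own seats: small (5,182), medium (173,148), large (403,152) and tiny (622,157). The gripper is clear of everything, so I hand in.

```bash
python3 -c "
from workcell import r
print(r.hand_in())"
```

```text
the job is handed in; nothing more can be done
None
```

All four weights were moved in order from tiny to large into their own cases; the last picture shows each level in its seat, and the job was handed in at about 42 s (the judge gave no verdict).

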